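# Lock the lens cell with the flat driver

### The job

Two small lens mounts stand on the bench; on one of them the steel tongue of the slotted lock screw still stands clear of the round lens. Take the flat driver out of its stand, seat its blade in the slot of that screw and turn the screw clockwise as far as it goes, so that the tongue lies over the lens, keeping the blade in the slot while you turn. Then put the driver back upright in its stand, fully down, and let go.

Things in the scene. Friction and masses are not known exactly. Their poses are not given: they have to be found in the camera images.
- driver: Stubby flat driver, 135 mm, 0.13 kg, upright in its stand. Origin: middle of the blade's lower edge, z up to the handle. Blade 18 mm (x) by 3.5 mm (y), 16 mm long; 12 mm shank; 40 mm collar at z 58-63; black handle at z 63-134, 30 mm (x) by 24 mm (y), flat sides. Grip it at z 100, fingers closing along y. The blade is alike after a half turn.
- slot (a point): Mid slot of the open screw, at the top of its 32 mm steel head, 48 mm above the bench; x along slot and tongue, z up. Slot right across, 9 mm deep, 7.5 mm wide, bevelled to 14.5 mm at the mouth. The 43 mm tongue turns with it. Screw at the near end of a fixed 110x56x30 mm block, lens 55 mm beyond it. A like mount, left or right, is locked and does not turn.
- lock_screw (a joint): Angle of that screw, growing clockwise seen from above (the slot's yaw falls). Starts at 0.4 to 0.85; the stop, tongue over the lens and slot along the block, is at 1.57. It does not rise or sink; it needs about 0.05 N m and stays where it is left. The blade has up to about 0.25 rad of play either way in the slot before it drives the screw.
- driver_stand: Grey fixed block 64x64 mm, 62 mm high, with an upright 26 mm round hole through its middle, bevelled to 36 mm at the mouth. Origin: centre of the underside, z up. The driver hangs in the hole with its collar resting on the top, the blade's edge then 4 mm above the stand's underside.
Not all that is in view belongs to the job. Leave any purple look-alike of the part that bears slot alone.

How it is judged:
By the outcome, as a careful person would: the job done as asked, in the order asked, and still so for the second after the job is handed in, with the robot touching nothing.
It also fails if it takes over 67 s, if anything falls off the work surface, if the arm or the gripper's body presses on something with over 40 N, if the wrist force passes 120 N, or if a joint passes its speed limit or range.

### The arm

A 6-joint arm with a two-finger parallel gripper is mounted at the origin on a cart in front of the work surface, level with it; the furniture and walls round the work are solid. World frame = base frame: x ahead of the robot, y to its left, z up, the work surface at z = 0. Lengths are in m, angles in rad, forces in N, time in s.
With the tool pointing down it reaches from about 0.25 to 0.775 m from the base axis. Payload 4 kg.
Tool frame: the origin (TCP) lies midway between the tips of the shut fingers; the grasp point (between the pads) lies 19 mm behind it; z points along the fingers, x is the direction in which the jaws open and shut, and the axes are right-handed (so a half turn about z gives the same grasp; the last joint's range is limited). The gripper opens to 85 mm and grips with 20 to 120 N. Pads are 22 mm wide; open, the fingers measure 114 mm over their backs; the gripper's body (76 mm by 85 mm) begins 54 mm behind the grasp point. The pads swing forward as they close: fully open they stand 13 mm farther back than shut.
Start: joints at [-1.37, 0.087, 1.371, -0, 1.684, -0.103], TCP at [0.165, -0.525, 0.231] pointing down, gripper open.
Joint ranges: [-3.1, 3.1], [-0.76, 2.03], [0.27, 2.55], [-1.08, 4.22], [0.17, 2.65], [-2.57, 2.57]. Speed limits (rad/s): [2.79, 2.79, 3.14, 3.14, 3.14, 3.14].

### API

Orientations are given as a unit quaternion [x, y, z, w].
In Python, from workcell import bot gives the robot as it stands.
- The arm moves only by the tool drive_tool, never from a script. Its arguments are lists of equal length, an entry for each row: "linear": the shift along the tool's x, y, z as a fraction of full scale, a list of three; "rot": the turn, a rotation vector about the tool's x, y, z as a fraction of full scale, a list of three; "claw": the closure, from 0 (fully open) to 1 (shut). A call has 1 to 8 rows; each row is the pose to reach, as a shift and turn from the pose measured when the call began, along the tool's axes at that moment; what a row does not reach only later rows make up. Full scale, the value 1, is 0.4 m for a shift and 90 degrees for a turn. A row lasts 1/8 s, in which the tool goes at most 62.5 mm and 10.7 degrees, less where a joint would pass 70% of its speed; a pose out of reach is approached as far as the arm can. A call with a number of a shift or a turn outside -1 to 1 is refused whole. A call with a gripper value outside its range is refused whole. The fingers move at their own pace and stop on an object; "force" is the grip in N (left out, the last holds). Time passes only in rows, so rows that repeat a pose let the fingers close. It gives the time, the measured TCP pose, the force and the opening at its end, in the units of the state.
- bot.observe(): the state, without advancing time (a new reading comes with each control period).
- bot.capture(name): name is "scene" or "top" or "wrist"; returns a dict with "pixels" (420x560x3 uint8, red, green, blue), "K" (3x3 intrinsics, pixels), "xyz" and "rotation" of the camera in the world; the wrist camera has in their place "tool_from_camera" (4x4, takes a point from camera to tool coordinates, whose origin is the TCP and whose axes are the tool frame's). Camera axes: x right, y up, looking along -z (the intrinsics and any distortion apply to the point x, -y, -z); pixel columns grow to the right and rows downward; lengths in m; the calibration is good to about 2 mm. A picture is of the moment at which its call begins: read the wrist's pose just before it. There is no depth.
- bot.close_job(): hands the job in, once; it reports no verdict.
The state is a dict: "time": time; "qpos": joint angles; "qvel": joint speeds; "effort": joint torques, N m; "tcp_pos": TCP position; "eef_rot": TCP orientation; "contact_force": force on the tool from outside, world axes, zero at the start; "torque": the same for the moment, N m; "gripper_width": finger opening in m.
Only numpy, scipy, OpenCV 4.12 (cv2) and the standard library are available. Lean on these libraries where they do the work, as an engineer would, in place of code of your own. Each camera call takes 0.05 s, during which the arm holds its last target.

## Working session

There is one attempt and no reset: what is moved stays moved. The work goes in short steps, Python scripts to look and compute and a tool call to move; the robot and the scene stay as the last step left them, time stands still between calls to the robot, and variables do not carry over. Pictures are saved under pics/ and viewed, and the job is handed in when it is done.

Besides the shell and the picture viewer there is one more tool, called as name(argument=value, ...) on one line, values as JSON. drive_tool: Moves the arm, as the interface text tells. Its arguments: {"type":"object","properties":{"linear":{"type":"array","items":{"type":"array","items":{"type":"number"}}},"rot":{"type":"array","items":{"type":"array","items":{"type":"number"}}},"claw":{"type":"array","items":{"type":"number"}},"force":{"type":"number"}},"required":["linear","rot","claw"]}

```bash
mkdir -p pics; ls
python3 - <<'E'
from workcell import bot
import cv2,json
s=bot.observe();print({k:(v if not hasattr(v,'tolist') else v.tolist()) for k,v in s.items()})
for n in ["scene","top","wrist"]:
    c=bot.capture(n);cv2.imwrite(f"pics/{n}0.png",c["pixels"][:,:,::-1])
    print(n,{k:v for k,v in c.items() if k!="pixels"})
E
```

```text
pics
{'time': 0.0, 'qpos': [-1.3700477773297077, 0.0879648171563851, 1.3722997663766128, -4.323958942973963e-05, 1.6835772042395118, -0.10312534142299555], 'qvel': [-0.0007121080936425998, -0.00019777961004890793, 0.0011883947726892264, 0.0001456826746495179, -0.00017609571506298381, -0.0009182046958058799], 'effort': [-0.0003130433196929516, -35.18684506416321, -31.326935291290283, -0.00013335221865418134, 0.010865702060982585, 7.220161535315128e-06], 'tcp_pos': [0.16443783956700714, -0.524312758677209, 0.23011066287847715], 'eef_rot': [0.8059815780830729, -0.5919395498515857, -0.000847473716381657, -0.0007395272284857802], 'contact_force': [0.40122473517486973, -0.2578464350007605, -0.5632534767067858], 'torque': [-0.0077644565945677755, -0.020951063705877987, -0.045403386320402715], 'gripper_width': 0.08521327462103102}
scene {'K': array([[392.75546862,   0.        , 286.47588849],
       [  0.        , 392.75546862, 211.83977935],
       [  0.        ,   0.        ,   1.        ]]), 'xyz': array([-0.27066858, -0.65396265,  0.47422783]), 'rotation': array([ 0.43619479, -0.25938334
[... 151 characters left out ...]
 0.        ,   0.        ,   1.        ]]), 'xyz': array([ 0.23623612, -0.31604432,  0.89400373]), 'rotation': array([ 0.06083754, -0.05968996, -0.70158462,  0.70747079])}
wrist {'K': array([[327.14210505,   0.        , 283.04496531],
       [  0.        , 327.14210505, 209.67911643],
       [  0.        ,   0.        ,   1.        ]]), 'tool_from_camera': array([[ 9.99999500e-01,  2.88234144e-04,  9.57455557e-04,
        -1.22386213e-04],
       [ 5.53974903e-04, -9.56864435e-01, -2.90534242e-01,
        -7.33554637e-02],
       [ 8.32413283e-04,  2.90534627e-01, -9.56864117e-01,
        -1.43904192e-01],
       [ 0.00000000e+00,  0.00000000e+00,  0.00000000e+00,
         1.00000000e+00]])}
```

View pics/scene0.png

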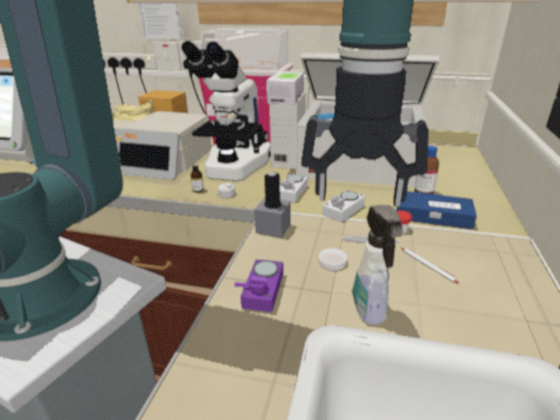

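View pics/top0.png

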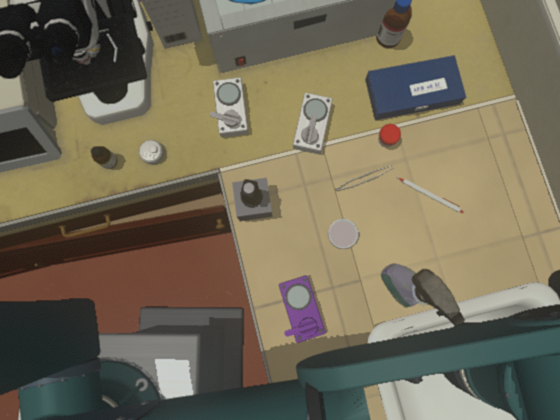

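View pics/wrist0.png

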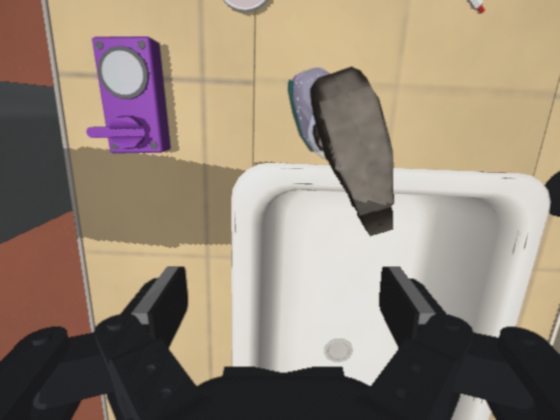

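The top view shows these things that could be taken for the target:
- The silver mount at (229,107). Its tongue sticks out to the left, so it looks like the open one.
- The silver mount at (313,122). Its tongue points at the lens, so it is locked.
- The purple look-alike at (302,310), to be left alone.

The stand with the black driver is at (253,195). I'll check the choice in a close crop.

```bash
cat > h.py <<'E'
import numpy as np,cv2
from scipy.spatial.transform import Rotation as R
from workcell import bot
def cam(name):
    s=bot.observe(); c=bot.capture(name)
    if name=="wrist":
        T=np.eye(4);T[:3,:3]=R.from_quat(s["eef_rot"]).as_matrix();T[:3,3]=s["tcp_pos"]
        M=T@c["tool_from_camera"]; c["R"]=M[:3,:3];c["p"]=M[:3,3]
    else:
        c["R"]=R.from_quat(c["rotation"]).as_matrix();c["p"]=np.array(c["xyz"])
    c["s"]=s
    return c
def ray(c,u,v):
    K=c["K"];d=np.array([(u-K[0,2])/K[0,0],-(v-K[1,2])/K[1,1],-1.]);return c["R"]@d
def onz(c,u,v,z):
    d=ray(c,u,v);return c["p"]+d*(z-c["p"][2])/d[2]
def proj(c,P):
    q=c["R"].T@(np.array(P)-c["p"]);K=c["K"]
    return np.array([K[0,2]-K[0,0]*q[0]/q[2],K[1,2]+K[1,1]*q[1]/q[2]])
E
python3 - <<'E'
from h import *
c=cam("top");im=c["pixels"][:,:,::-1]
a=cv2.resize(im[65:225,190:350],None,fx=4,fy=4,interpolation=cv2.INTER_CUBIC)[:600]
cv2.imwrite("pics/crop1.png",a)
for n,u,v,z in [("screwL",231,120,.048),("lensL",229,93,.03),("stand",253,198,.062),("drvtop",249,187,.134),("screwR",310,134,.048),("purple",303,325,.048)]:
    print(n,onz(c,u,v,z).round(3))
E
```

```text
screwL [ 0.55  -0.217  0.048]
lensL [ 0.612 -0.209  0.03 ]
stand [ 0.397 -0.262  0.062]
drvtop [ 0.401 -0.26   0.134]
screwR [ 0.523 -0.366  0.048]
purple [ 0.173 -0.353  0.048]
```

View pics/crop1.png

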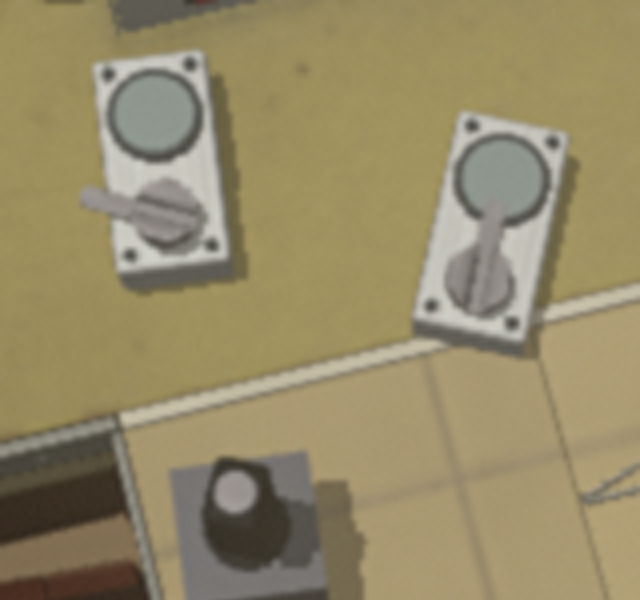

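Left silver mount confirmed as the open one: its tongue points left at crop (90,197), while the right mount's tongue lies over its lens. Next I'll fly the wrist camera over the stand and the mount.

```bash
cat >> h.py <<'E'
def go(pos,yaw=None):
    """fractions to bring TCP to world pos, tool down with tool-x yaw"""
    s=bot.observe();R0=R.from_quat(s["eef_rot"])
    d=R0.inv().apply(np.array(pos)-s["tcp_pos"])
    x=R0.as_matrix()[:,0];y0=np.arctan2(x[1],x[0])
    if yaw is None: yaw=y0
    else: yaw=y0+(yaw-y0+np.pi)%(2*np.pi)-np.pi
    M=np.array([[np.cos(yaw),np.sin(yaw),0],[np.sin(yaw),-np.cos(yaw),0],[0,0,-1]]).T
    rv=(R0.inv()*R.from_matrix(M)).as_rotvec()
    print("t %.2f tcp"%s["time"],s["tcp_pos"].round(4),"yaw %.4f"%y0,"q6 %.3f"%s["qpos"][5],"w %.4f"%s["gripper_width"],"F",np.round(s["contact_force"],1),"T",np.round(s["torque"],2))
    print("linear",(d/0.4).round(4),"rot",(rv/(np.pi/2)).round(4),"dist %.3f"%np.linalg.norm(d),"ang %.1f"%np.degrees(np.linalg.norm(rv)))
E
sed -i 's/s=bot.observe();R0/s={k:np.array(v) for k,v in bot.observe().items()};R0/' h.py
python3 -c "
from h import *
go([.164,-.524,.34]);go([.43,-.27,.34])"
```

```text
t 0.20 tcp [ 0.1645 -0.5245  0.2306] yaw -1.2670 q6 -0.103 w 0.0856 F [ 1.3 -0.7  0.9] T [-0.01  0.01  0.01]
linear [-0.002   0.0007 -0.2736] rot [-0.0001  0.0009 -0.    ] dist 0.109 ang 0.1
t 0.20 tcp [ 0.1645 -0.5245  0.2306] yaw -1.2670 q6 -0.103 w 0.0856 F [ 1.3 -0.7  0.9] T [-0.01  0.01  0.01]
linear [-0.4089 -0.8238 -0.2729] rot [-0.0001  0.0009 -0.    ] dist 0.384 ang 0.1
```

drive_tool(linear=[[0,0,-0.14],[0,0,-0.27],[-0.07,-0.13,-0.27],[-0.14,-0.27,-0.27],[-0.21,-0.41,-0.27],[-0.27,-0.55,-0.27],[-0.34,-0.69,-0.27],[-0.41,-0.82,-0.27]], rot=[[0,0,0],[0,0,0],[0,0,0],[0,0,0],[0,0,0],[0,0,0],[0,0,0],[0,0,0]], claw=[0,0,0,0,0,0,0,0])

```text
time: 1.2
tcp_pos: [0.4296, -0.2683, 0.3386]
eef_rot: [0.806, -0.592, -0.001, -0.0]
contact_force: [0.4, -0.5, 0.8]
gripper_width: 0.085
```

Run:
```python
from h import *
go([.43,-.27,.34])
c=cam("wrist");cv2.imwrite("pics/w1.png",c["pixels"][:,:,::-1])
import pickle;pickle.dump(c,open("w1.pkl","wb"))
```

```text
t 1.20 tcp [ 0.4296 -0.2683  0.3386] yaw -1.2668 q6 0.596 w 0.0850 F [ 0.4 -0.5  0.8] T [-0.    0.01  0.04]
linear [ 0.0042  0.0004 -0.0035] rot [-0.0001  0.0009 -0.    ] dist 0.002 ang 0.1
```

View pics/w1.png

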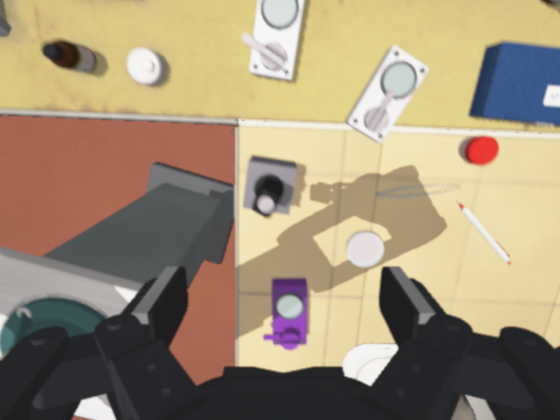

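The wrist view shows the stand with the driver at (270,185) and the open mount's screw near (272,52). The locked mount is at (385,92) and the purple one at (290,315). I'll take a closer look at the screw first, then the driver.

```bash
python3 -c "
from h import *
go([.49,-.235,.25]);go([.355,-.275,.23])"
```

```text
t 1.25 tcp [ 0.4339 -0.2627  0.3384] yaw -1.2574 q6 0.599 w 0.0854 F [1.3 3.8 0. ] T [ 0.08 -0.05  0.01]
linear [-0.0214 -0.1535  0.222 ] rot [-0.0036  0.0035 -0.    ] dist 0.108 ang 0.5
t 1.25 tcp [ 0.4339 -0.2627  0.3384] yaw -1.2574 q6 0.599 w 0.0854 F [1.3 3.8 0. ] T [ 0.08 -0.05  0.01]
linear [-0.03    0.1987  0.2701] rot [-0.0036  0.0035 -0.    ] dist 0.135 ang 0.5
```

drive_tool(linear=[[-0.01,-0.08,0.11],[-0.02,-0.15,0.22],[-0.02,-0.15,0.22],[-0.02,-0.15,0.22]], rot=[[0,0,0],[0,0,0],[0,0,0],[0,0,0]], claw=[0,0,0,0])

```text
time: 1.75
tcp_pos: [0.4887, -0.2366, 0.2519]
eef_rot: [0.809, -0.588, -0.0, -0.004]
contact_force: [-0.7, 0.6, 0.7]
gripper_width: 0.0856
```

Run:
```python
from h import *
go([.355,-.275,.23])
c=cam("wrist");cv2.imwrite("pics/w2.png",c["pixels"][:,:,::-1])
import pickle;pickle.dump(c,open("w2.pkl","wb"))
go([.355,-.275,.23])
```

```text
t 1.75 tcp [ 0.4887 -0.2366  0.2519] yaw -1.2577 q6 0.699 w 0.0856 F [-0.7  0.6  0.7] T [-0.02  0.01 -0.01]
linear [-0.0113  0.3478  0.0528] rot [-0.0037  0.0027 -0.    ] dist 0.141 ang 0.4
t 1.80 tcp [ 0.4889 -0.237   0.253 ] yaw -1.2584 q6 0.699 w 0.0855 F [-0.5  0.8  0.4] T [-0.02  0.01  0.01]
linear [-0.0124  0.3481  0.055 ] rot [-0.0047  0.0017 -0.    ] dist 0.141 ang 0.4
```

View pics/w2.png

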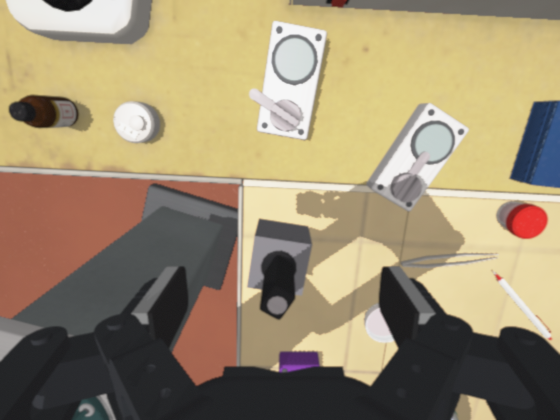

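The screw head is at (286,113), its tongue pointing to (256,95), with the lens at (295,58). Now over the driver.

drive_tool(linear=[[0,0.12,0],[-0.01,0.24,0.02],[-0.01,0.35,0.05],[-0.01,0.35,0.05],[-0.01,0.35,0.05]], rot=[[0,0,0],[0,0,0],[0,0,0],[0,0,0],[0,0,0]], claw=[0,0,0,0,0])

```text
time: 2.42
tcp_pos: [0.3549, -0.2771, 0.2342]
eef_rot: [0.808, -0.589, 0.003, -0.004]
contact_force: [-0.2, -0.3, 0.2]
gripper_width: 0.0853
```

Run:
```python
from h import *
import pickle
c=cam("wrist");pickle.dump(c,open("w3.pkl","wb"))
im=c["pixels"][:,:,::-1];cv2.imwrite("pics/w3.png",im)
c2=pickle.load(open("w2.pkl","rb"))
a=cv2.resize(c2["pixels"][15:145,240:340,::-1],None,fx=4.5,fy=4.5,interpolation=cv2.INTER_CUBIC)
cv2.imwrite("pics/w2c.png",a)
```

```text
(no output)
```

View pics/w3.png

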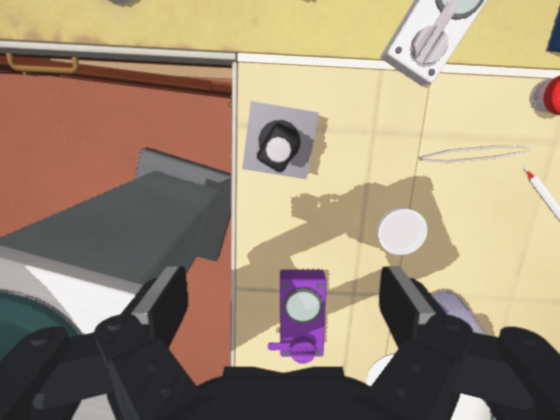

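View pics/w2c.png

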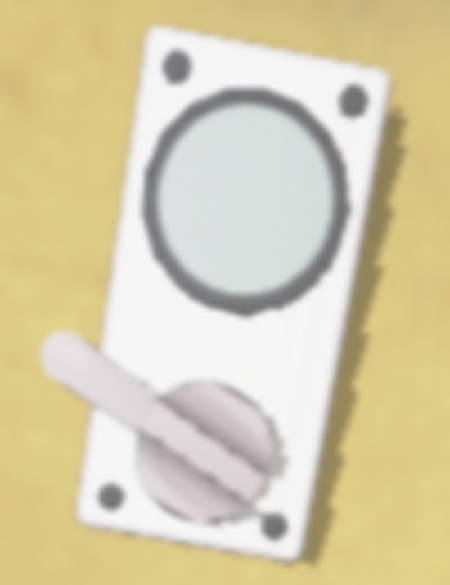

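Driver cap at (278,150) in the stand (280,140). Cropping it to read the handle's yaw.

Run:
```python
from h import *
import pickle
c=pickle.load(open("w3.pkl","rb"))
a=cv2.resize(c["pixels"][95:190,235:325,::-1],None,fx=6,fy=6,interpolation=cv2.INTER_CUBIC)
a=np.clip(a.astype(float)*2.0,0,255).astype(np.uint8)
cv2.imwrite("pics/w3c.png",a)
```

```text
(no output)
```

View pics/w3c.png

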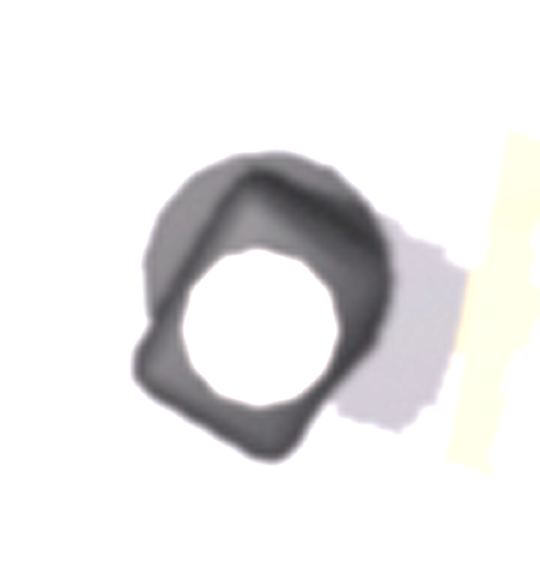

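Run:
```python
from h import *
import pickle
c=pickle.load(open("w3.pkl","rb"));t=cam("top")
f=lambda x,y,z:onz(c,235+x/6-.4,95+y/6-.4,z)
ang=lambda d:np.degrees(np.arctan2(d[1],d[0]))
z=.138
print("long edge",ang(f(240,185,z)-f(165,330,z)),"short",ang(f(255,452,z)-f(160,395,z)))
print("right long",ang(f(355,350,z)-f(300,435,z)))
print("corners",[f(*p,z).round(4) for p in [(138,370),(275,462),(250,180)]], "capc",f(260,328,.139).round(4))
print("lens", np.linalg.norm(f(138,370,z)-f(275,462,z)),np.linalg.norm(f(138,370,z)-f(250,180,z)))
# stand top: grey mask
hsv=cv2.cvtColor(c["pixels"],cv2.COLOR_RGB2HSV)
roi=np.zeros(hsv.shape[:2],np.uint8);roi[90:190,235:330]=1
# also collar circle centre z=.067
print("collar c",f(268,272,.067).round(4))
im=c["pixels"];print(im[110,255],im[170,300],im[150,330])
m=((hsv[...,1]<45)&(hsv[...,2]<190)&(hsv[...,2]>90)).astype(np.uint8)*roi
cnt=max(cv2.findContours(m,0,2)[0],key=cv2.contourArea)
r=cv2.minAreaRect(cnt);print(r,[onz(c,*p,.062).round(4) for p in cv2.boxPoints(r)],onz(c,*r[0],.062).round(4))
# top camera check
print("top proj cap ->",proj(t,[*f(260,328,.139)[:2],.139]))
```

```text
long edge -10.629501979710433 short -103.41330360807488
right long -14.966202371893642
corners [array([ 0.3893, -0.2462,  0.138 ]), array([ 0.3836, -0.2656,  0.138 ]), array([ 0.4149, -0.2525,  0.138 ])] capc [ 0.3988 -0.2588  0.139 ]
lens 0.02016088988488546 0.02634509648069361
collar c [ 0.4    -0.2586  0.067 ]
[184 178 185] [165 161 168] [240 226 179]
((279.7232666015625, 140.1910858154297), (68.05846405029297, 67.10747528076172), 9.29330825805664) [array([ 0.3628, -0.2311,  0.062 ]), array([ 0.4248, -0.224 ,  0.062 ]), array([ 0.4346, -0.2861,  0.062 ]), array([ 0.3725, -0.2968,  0.062 ])] [ 0.3995 -0.2592  0.062 ]
top proj cap -> [248.2107008  187.94005391]
```

Run:
```python
from h import *
import pickle
c=pickle.load(open("w2.pkl","rb"));t=cam("top")
f=lambda x,y,z:onz(c,240+x/4.5-.4,15+y/4.5-.4,z)
ang=lambda d:np.degrees(np.arctan2(d[1],d[0]))
sc=f(208,451,.048);print("screw",sc.round(4),"diam",np.linalg.norm(f(137,451,.048)-f(280,451,.048)).round(4))
lens=f(246,199,.032);print("lens",lens.round(4),"dist",np.linalg.norm((lens-sc)[:2]).round(4),"block yaw",ang(lens-sc))
cor=[f(*p,.03) for p in [(150,27),(390,72),(302,560),(80,520)]]
print("sizes",[np.linalg.norm(cor[i]-cor[(i+1)%4]).round(4) for i in range(4)],"yaws",ang(cor[0]-cor[3]),ang(cor[1]-cor[2]),"ctr",np.mean(cor,0).round(4))
b=np.radians((ang(cor[0]-cor[3])+ang(cor[1]-cor[2]))/2);ctr=np.mean(cor,0);print("screw from block",(ctr-np.array([np.cos(b),np.sin(b),0])*.0275).round(4))
for z in (.034,.04,.046):
    tip=f(65,355,z);print("tongue yaw",z,ang(tip-sc),np.linalg.norm((tip-sc)[:2]).round(4))
print("top proj screw",proj(t,sc))
a=cv2.resize(c["pixels"][80:145,245:320,::-1],None,fx=8,fy=8,interpolation=cv2.INTER_CUBIC)
a=np.clip((a.astype(float)-60)*1.3,0,255).astype(np.uint8)
cv2.imwrite("pics/w2d.png",a)
a=cv2.resize(t["pixels"][95:140,205:250,::-1],None,fx=12,fy=12,interpolation=cv2.INTER_CUBIC)
cv2.imwrite("pics/t2d.png",a)
```

```text
screw [ 0.5559 -0.2164  0.048 ] diam 0.0325
lens [ 0.6107 -0.2077  0.032 ] dist 0.0555 block yaw 9.054551956128323
sizes [np.float64(0.0542), np.float64(0.1081), np.float64(0.0548), np.float64(0.1077)] yaws 8.35118944195214 8.63561655163444 ctr [ 0.5882 -0.2112  0.03  ]
screw from block [ 0.561  -0.2152  0.03  ]
tongue yaw 0.034 75.21911343704728 0.0395
tongue yaw 0.04 75.18417395022239 0.0389
tongue yaw 0.046 75.14810498278604 0.0382
top proj screw [231.00907849 116.9534064 ]
```

View pics/w2d.png

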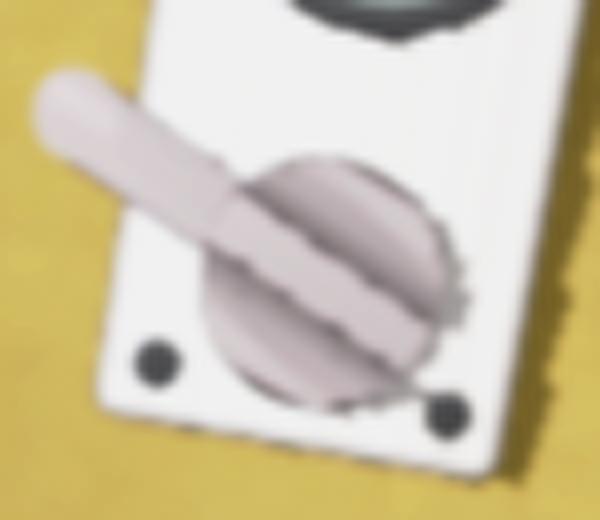

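View pics/t2d.png

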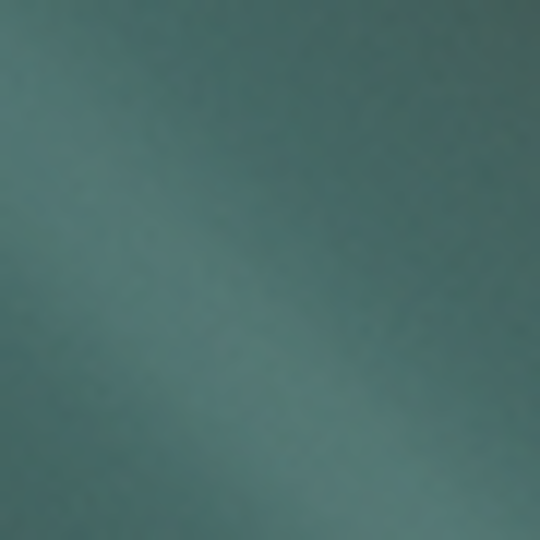

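Slot yaw comes out at about 75°, with the block at about 8.5°. That puts the screw at about 0.41 rad, inside the stated range. The head diameter (32.5 mm), lens distance (55.5 mm) and block size (54×108 mm) all match the description. Before reaching I'll check clearance to the instrument and the microscope behind the mount, then compute the grasp approach.

Run:
```python
from h import *
import pickle
t=cam("top");c=pickle.load(open("w2.pkl","rb"))
for n,(u,v) in dict(oven=(213,68),oven2=(350,40),micstage=(148,95),micbase=(150,105)).items():
    print(n,[onz(t,u,v,z).round(3)[:2] for z in (0,.1,.2)])
for n,(u,v) in dict(ovenW=(345,5),ovenWr=(500,18),micbase=(125,40),).items():
    print(n,[onz(c,u,v,z).round(3)[:2] for z in (0,.1,.2)])
print("screw top",onz(t,232.6,118.4,.048))
go([.399,-.259,.20],np.radians(-103));go([.399,-.259,.083],np.radians(-103))
```

```text
oven [array([ 0.679, -0.171]), array([ 0.629, -0.187]), array([ 0.58 , -0.204])]
oven2 [array([ 0.743, -0.452]), array([ 0.686, -0.437]), array([ 0.63 , -0.422])]
micstage [array([ 0.619, -0.042]), array([ 0.576, -0.072]), array([ 0.534, -0.103])]
micbase [array([ 0.598, -0.047]), array([ 0.558, -0.077]), array([ 0.517, -0.107])]
ovenW [array([ 0.682, -0.242]), array([ 0.65 , -0.235]), array([ 0.619, -0.228])]
ovenWr [array([ 0.721, -0.404]), array([ 0.68 , -0.357]), array([ 0.639, -0.309])]
micbase [array([ 0.576, -0.024]), array([ 0.572, -0.072]), array([ 0.567, -0.12 ])]
screw top [ 0.55302346 -0.21954572  0.048     ]
t 2.62 tcp [ 0.3555 -0.2762  0.2328] yaw -1.2572 q6 0.466 w 0.0855 F [0.2 1.1 0.2] T [-0.05  0.04  0.01]
linear [-0.0073 -0.1161  0.0828] rot [-0.0048  0.0023  0.3441] dist 0.057 ang 31.0
t 2.62 tcp [ 0.3555 -0.2762  0.2328] yaw -1.2572 q6 0.466 w 0.0855 F [0.2 1.1 0.2] T [-0.05  0.04  0.01]
linear [-0.0069 -0.1137  0.3753] rot [-0.0048  0.0023  0.3441] dist 0.157 ang 31.0
```

The instrument's face is at x≈0.68 in both views, so the gripper clears it. Now to the driver, from above, with the jaws across the narrow side.

drive_tool(linear=[[-0.003,-0.04,0.03],[-0.007,-0.08,0.06],[-0.007,-0.116,0.08],[-0.007,-0.116,0.08],[-0.007,-0.116,0.08]], rot=[[-0.002,0.001,0.115],[-0.004,0.002,0.23],[-0.005,0.002,0.344],[-0.005,0.002,0.344],[-0.005,0.002,0.344]], claw=[0,0,0,0,0])

```text
time: 3.25
tcp_pos: [0.3992, -0.2592, 0.2015]
eef_rot: [-0.624, 0.782, 0.0, -0.0]
contact_force: [0.1, -0.3, -0.1]
gripper_width: 0.0854
```

Run:
```python
from h import *
go([.399,-.259,.083],np.radians(-103))
c=cam("wrist");cv2.imwrite("pics/w4.png",c["pixels"][:,:,::-1])
print(proj(c,[.399,-.259,.139]))
go([.399,-.259,.083],np.radians(-103))
```

```text
t 3.25 tcp [ 0.3992 -0.2592  0.2015] yaw -1.7942 q6 1.099 w 0.0854 F [ 0.1 -0.3 -0.1] T [ 0.    0.06 -0.01]
linear [-0.0003  0.0004  0.2962] rot [0.0003 0.     0.0022] dist 0.118 ang 0.2
[282.83779424 225.14149076]
t 3.30 tcp [ 0.3991 -0.2593  0.2017] yaw -1.7953 q6 1.100 w 0.0854 F [-0.1  1.2  0.4] T [0.03 0.01 0.02]
linear [-0.0008  0.0004  0.2967] rot [-0.     -0.0001  0.0015] dist 0.119 ang 0.1
```

View pics/w4.png

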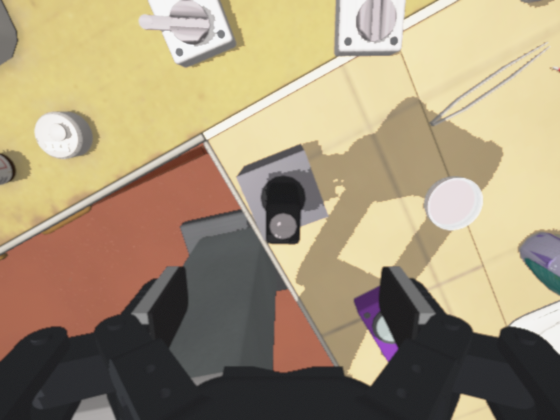

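The handle is square to the jaws and its cap at (282,226) is within 1 px of the prediction. Descend and grip.

drive_tool(linear=[[0,0,0.1],[0,0,0.2],[0,0,0.297],[0,0,0.297],[0,0,0.297],[0,0,0.297],[0,0,0.297],[0,0,0.297]], rot=[[0,0,0],[0,0,0],[0,0,0],[0,0,0],[0,0,0],[0,0,0],[0,0,0],[0,0,0]], claw=[0,0,0,0,1,1,1,1], force=70)

```text
time: 4.3
tcp_pos: [0.3998, -0.26, 0.0843]
eef_rot: [-0.623, 0.782, -0.001, 0.0]
contact_force: [-0.1, -0.3, 3.5]
gripper_width: 0.0232
```

drive_tool(linear=[[0,0,0],[0,0,0],[0,0,0],[0,0,0]], rot=[[0,0,0],[0,0,0],[0,0,0],[0,0,0]], claw=[1,1,1,1])

```text
time: 4.8
tcp_pos: [0.3998, -0.2599, 0.0844]
eef_rot: [-0.624, 0.782, -0.001, 0.0]
contact_force: [-0.3, -0.2, 1.2]
gripper_width: 0.0236
```

Run:
```python
from h import *
go([.399,-.259,.083],np.radians(-103))
```

```text
t 4.80 tcp [ 0.3998 -0.2599  0.0844] yaw -1.7951 q6 1.100 w 0.0236 F [-0.3 -0.2  1.2] T [0.04 0.04 0.  ]
linear [-0.0018  0.0025  0.0034] rot [-0.0016 -0.0009  0.0016] dist 0.002 ang 0.2
```

Gripped at 23.6 mm opening, so the blade edge is 80.4 mm below the TCP. Lift out of the stand.

drive_tool(linear=[[0,0,-0.05],[0,0,-0.12],[0,0,-0.2],[0,0,-0.27],[0,0,-0.27],[0,0,-0.27]], rot=[[0,0,0],[0,0,0],[0,0,0],[0,0,0],[0,0,0],[0,0,0]], claw=[1,1,1,1,1,1])

```text
time: 5.55
tcp_pos: [0.399, -0.2592, 0.1907]
eef_rot: [-0.624, 0.782, -0.0, -0.0]
contact_force: [-0.2, 0.0, -1.7]
gripper_width: 0.023
```

Run:
```python
from h import *
go([.48,-.24,.19],np.radians(-55))
c=cam("wrist");cv2.imwrite("pics/w5.png",c["pixels"][:,:,::-1])
c=cam("scene");cv2.imwrite("pics/s5.png",c["pixels"][:,:,::-1])
go([.48,-.24,.19],np.radians(-55))
```

```text
t 5.55 tcp [ 0.399  -0.2592  0.1907] yaw -1.7951 q6 1.100 w 0.0230 F [-0.2  0.  -1.7] T [-0.04  0.01  0.02]
linear [-0.0918 -0.1867  0.0017] rot [-0.000e+00 -1.000e-04 -5.317e-01] dist 0.083 ang 47.8
t 5.65 tcp [ 0.3988 -0.259   0.1902] yaw -1.7952 q6 1.100 w 0.0231 F [-0.1 -0.2 -2.2] T [-0.02  0.02 -0.02]
linear [-0.0916 -0.1874  0.0002] rot [ 6.000e-04  5.000e-04 -5.317e-01] dist 0.083 ang 47.9
```

View pics/w5.png

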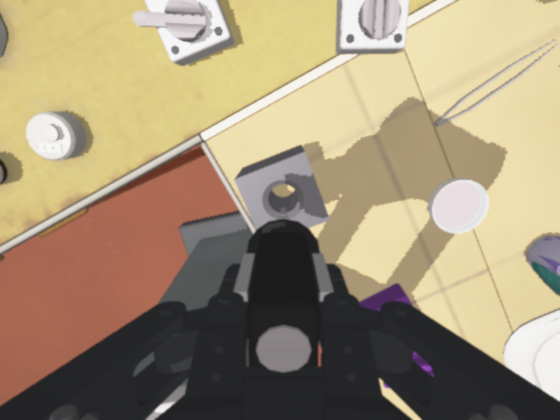

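View pics/s5.png

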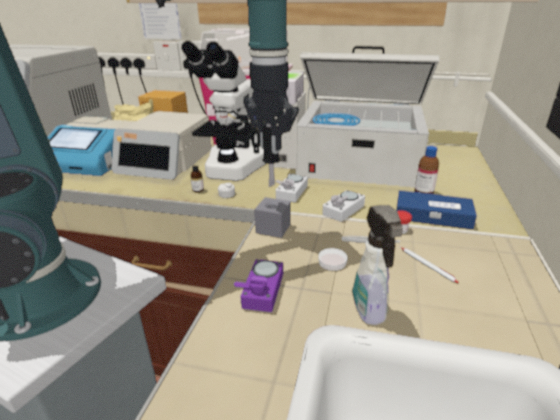

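The driver hangs upright from the gripper (scene ~(270,140)), the empty stand hole is at (284,195), and the screw is at (187,20). I'll move halfway and re-measure the screw from a nearer view.

drive_tool(linear=[[-0.02,-0.03,0],[-0.04,-0.07,0],[-0.06,-0.11,0],[-0.08,-0.15,0],[-0.092,-0.187,0],[-0.092,-0.187,0],[-0.092,-0.187,0]], rot=[[0,0,-0.11],[0,0,-0.22],[0,0,-0.33],[0,0,-0.44],[0,0,-0.53],[0,0,-0.53],[0,0,-0.53]], claw=[1,1,1,1,1,1,1])

```text
time: 6.52
tcp_pos: [0.4791, -0.2396, 0.1891]
eef_rot: [0.886, -0.464, -0.002, -0.0]
contact_force: [0.3, -0.2, -1.3]
gripper_width: 0.0234
```

Run:
```python
from h import *
import pickle
c=cam("wrist");pickle.dump(c,open("w6.pkl","wb"));cv2.imwrite("pics/w6.png",c["pixels"][:,:,::-1])
u,v=proj(c,[.555,-.2175,.048]);print(u,v)
u0,v0=int(u)-60,max(int(v)-50,0)
a=cv2.resize(c["pixels"][v0:v0+100,u0:u0+130,::-1],None,fx=6,fy=6,interpolation=cv2.INTER_CUBIC)
cv2.imwrite("pics/w6c.png",a[:600,:800]);print(u0,v0)
go([.555,-.2175,.16],np.radians(-15))
```

```text
314.36033200038366 108.16532798955942
254 58
t 6.58 tcp [ 0.4791 -0.2398  0.1894] yaw -0.9645 q6 0.395 w 0.0235 F [-0.5 -0.5 -1.8] T [-0.    0.01 -0.  ]
linear [ 0.0625 -0.1877  0.0732] rot [ 2.000e-04  1.700e-03 -4.474e-01] dist 0.084 ang 40.3
```

View pics/w6.png

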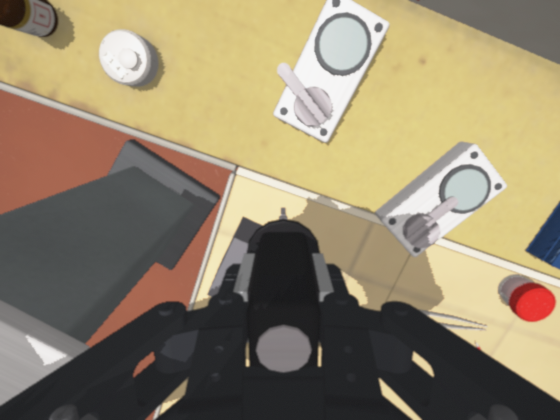

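View pics/w6c.png

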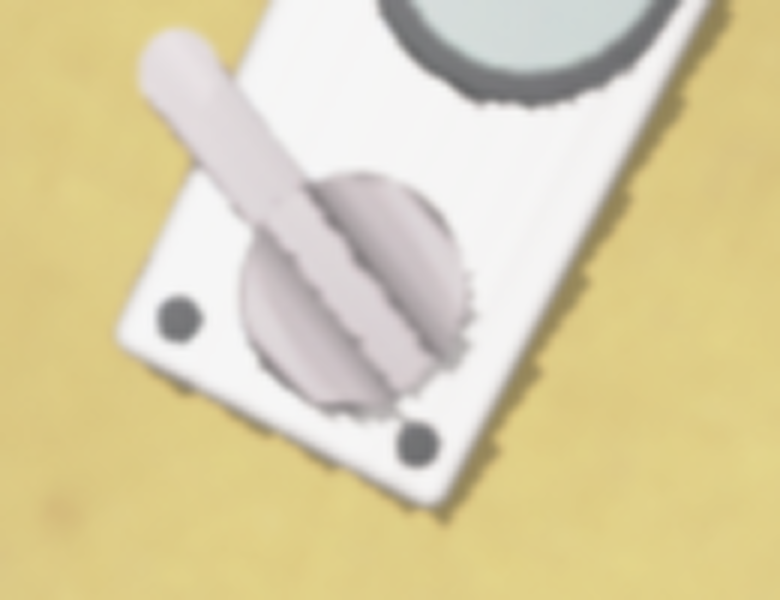

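Run:
```python
from h import *
import pickle
c=pickle.load(open("w6.pkl","rb"))
f=lambda x,y,z:onz(c,254+x/6-.4,58+y/6-.4,z)
ang=lambda d:np.degrees(np.arctan2(d[1],d[0]))
sc=f(354,290,.048);print("screw",sc.round(4),np.linalg.norm(f(240,290,.048)-f(470,290,.048)).round(4))
print("tongue yaw",ang(f(180,72,.04)-sc), "strip",ang(f(283,210,.039)-f(405,378,.039)))
print("slot edges",ang(f(270,245,.048)-f(375,385,.048)),ang(f(320,195,.048)-f(440,350,.048)))
print("blade tip end px z .109",onz(c,283,212,.109).round(4))
w5=None
```

```text
screw [ 0.5556 -0.2153  0.048 ] 0.0318
tongue yaw 74.65160218579906 strip 72.85852365471
slot edges 73.5419132812556 74.85700288229282
blade tip end px z .109 [ 0.4816 -0.2369  0.109 ]
```

Screw at (0.5556, −0.2155), slot yaw ≈74.5°. Both views agree within about 1.5 mm and 1°. Go to hover over the slot with the blade edge about 20 mm above the head.

Run:
```python
from h import *
go([.5555,-.216,.148],np.radians(-15.5))
```

```text
t 6.58 tcp [ 0.4791 -0.2398  0.1894] yaw -0.9645 q6 0.395 w 0.0235 F [-0.5 -0.5 -1.8] T [-0.    0.01 -0.  ]
linear [ 0.0602 -0.1909  0.1032] rot [ 2.000e-04  1.700e-03 -4.418e-01] dist 0.090 ang 39.8
```

drive_tool(linear=[[0.015,-0.05,0],[0.03,-0.1,0],[0.045,-0.15,0.02],[0.06,-0.191,0.05],[0.06,-0.191,0.08],[0.06,-0.191,0.103],[0.06,-0.191,0.103],[0.06,-0.191,0.103]], rot=[[0,0,-0.11],[0,0,-0.22],[0,0,-0.33],[0,0.002,-0.442],[0,0.002,-0.442],[0,0.002,-0.442],[0,0.002,-0.442],[0,0.002,-0.442]], claw=[1,1,1,1,1,1,1,1])

```text
time: 7.58
tcp_pos: [0.5552, -0.2163, 0.1487]
eef_rot: [0.991, -0.135, 0.0, 0.0]
contact_force: [-0.5, -0.6, -0.7]
gripper_width: 0.0235
```

Run:
```python
from h import *
c=cam("scene");cv2.imwrite("pics/s7.png",cv2.resize(c["pixels"][100:250,220:400,::-1],None,fx=4,fy=4,interpolation=cv2.INTER_CUBIC))
go([.5555,-.216,.1185],np.radians(-15.5))
```

```text
t 7.62 tcp [ 0.5554 -0.2163  0.1489] yaw -0.2714 q6 -0.195 w 0.0235 F [-0.3 -0.3 -0.7] T [-0.01 -0.04 -0.01]
linear [-0.0002 -0.0008  0.076 ] rot [ 0.0005 -0.001  -0.0006] dist 0.030 ang 0.1
```

View pics/s7.png

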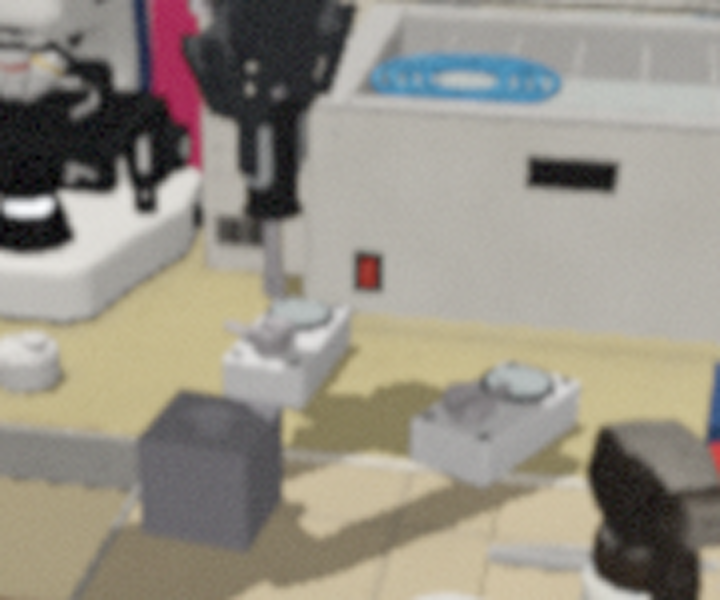

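The blade at crop (275,290) sits straight above the screw head (275,335). Descend slowly.

drive_tool(linear=[[0,0,0.02],[0,0,0.04],[0,0,0.05],[0,0,0.06],[0,0,0.068],[0,0,0.072],[0,0,0.072]], rot=[[0,0,0],[0,0,0],[0,0,0],[0,0,0],[0,0,0],[0,0,0],[0,0,0]], claw=[1,1,1,1,1,1,1])

```text
time: 8.5
tcp_pos: [0.5555, -0.2163, 0.12]
eef_rot: [0.991, -0.135, 0.001, 0.0]
contact_force: [0.9, -0.4, -1.1]
gripper_width: 0.0233
```

Run:
```python
from h import *
c=cam("scene");cv2.imwrite("pics/s8.png",cv2.resize(c["pixels"][130:230,240:360,::-1],None,fx=6,fy=6,interpolation=cv2.INTER_CUBIC))
go([.5555,-.216,.1185],np.radians(-15.5))
```

```text
t 8.55 tcp [ 0.5556 -0.2164  0.1203] yaw -0.2714 q6 -0.195 w 0.0232 F [ 0.9  0.6 -0.4] T [-0.05  0.08  0.01]
linear [-0.0005 -0.0009  0.0044] rot [ 0.0005 -0.0012 -0.0006] dist 0.002 ang 0.1
```

View pics/s8.png

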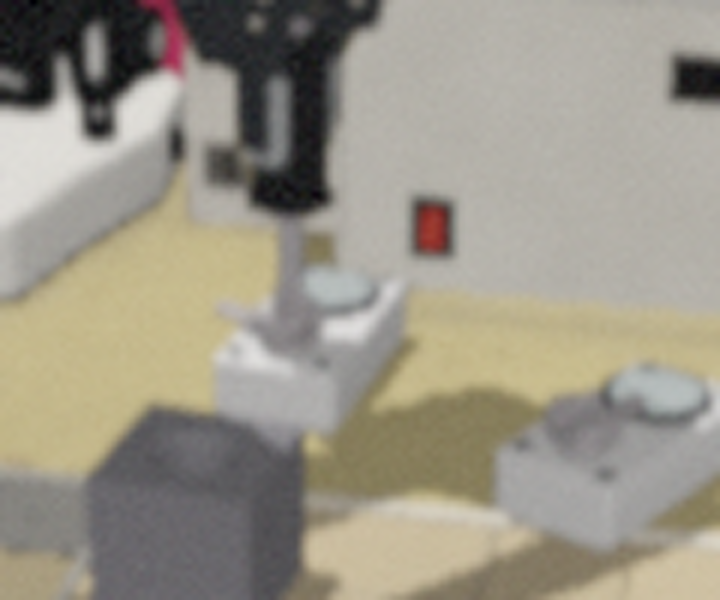

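Blade edge is at z≈0.040, about 8 mm into the slot, with no contact force. Now turn clockwise in steps.

drive_tool(linear=[[0,0,0],[0,0,0],[0,0,0],[0,0,0],[0,0,0],[0,0,0],[0,0,0],[0,0,0]], rot=[[0,0,0.07],[0,0,0.14],[0,0,0.21],[0,0,0.28],[0,0,0.35],[0,0,0.42],[0,0,0.49],[0,0,0.55]], claw=[1,1,1,1,1,1,1,1])

```text
time: 9.55
tcp_pos: [0.5554, -0.2163, 0.1205]
eef_rot: [0.842, -0.539, 0.001, 0.0]
contact_force: [-0.4, 1.2, 0.0]
gripper_width: 0.0235
```

Run:
```python
from h import *
go([.5556,-.2162,.120],np.radians(-82))
c=cam("scene");cv2.imwrite("pics/s9.png",cv2.resize(c["pixels"][130:230,240:360,::-1],None,fx=6,fy=6,interpolation=cv2.INTER_CUBIC))
```

```text
t 9.55 tcp [ 0.5554 -0.2163  0.1205] yaw -1.1384 q6 0.672 w 0.0235 F [-0.4  1.2  0. ] T [0.05 0.24 0.04]
linear [-0.0001 -0.0005  0.0013] rot [-0.0005 -0.001   0.1864] dist 0.001 ang 16.8
```

View pics/s9.png

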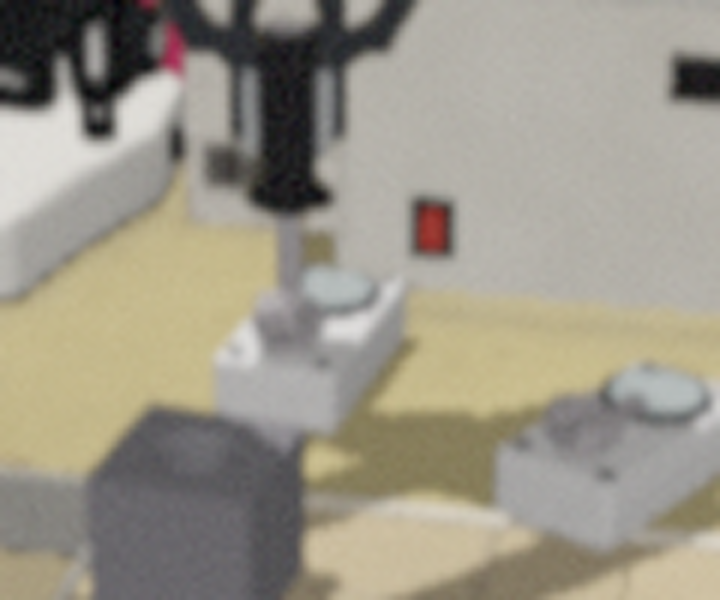

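The tongue no longer sticks out to the left, so the screw is following. Torque is about 0.04 N m, as expected. Continue towards the stop.

drive_tool(linear=[[0,0,0],[0,0,0],[0,0,0],[0,0,0],[0,0,0]], rot=[[0,0,0.06],[0,0,0.12],[0,0,0.18],[0,0,0.24],[0,0,0.29]], claw=[1,1,1,1,1])

```text
time: 10.22
tcp_pos: [0.5552, -0.2161, 0.1205]
eef_rot: [-0.698, 0.716, -0.0, -0.0]
contact_force: [-0.9, 0.7, -0.8]
gripper_width: 0.0232
```

Run:
```python
from h import *
go([.5556,-.2162,.120],np.radians(-82))
```

```text
t 10.22 tcp [ 0.5552 -0.2161  0.1205] yaw -1.5968 q6 1.131 w 0.0232 F [-0.9  0.7 -0.8] T [0.15 0.16 0.04]
linear [ 0.0003 -0.0011  0.0014] rot [-0.0003 -0.0005 -0.1054] dist 0.001 ang 9.5
```

Yaw is now −91.5°, torque still 0.04. There should be a little slot play left before the stop, so I go on in small steps.

drive_tool(linear=[[0,0,0],[0,0,0],[0,0,0]], rot=[[0,0,0.02],[0,0,0.04],[0,0,0.05]], claw=[1,1,1])

```text
time: 10.6
tcp_pos: [0.5551, -0.216, 0.1206]
eef_rot: [-0.669, 0.743, -0.0, -0.0]
contact_force: [-0.2, 0.5, -1.2]
gripper_width: 0.0231
```

Run:
```python
from h import *
go([.5556,-.2162,.120],np.radians(-82))
```

```text
t 10.60 tcp [ 0.5551 -0.216   0.1206] yaw -1.6756 q6 1.210 w 0.0231 F [-0.2  0.5 -1.2] T [0.15 0.2  0.06]
linear [ 0.0004 -0.0012  0.0014] rot [-0.0003 -0.0004 -0.1556] dist 0.001 ang 14.0
```

drive_tool(linear=[[0,0,0],[0,0,0],[0,0,0]], rot=[[0,0,0.02],[0,0,0.04],[0,0,0.04]], claw=[1,1,1])

```text
time: 10.98
tcp_pos: [0.5551, -0.216, 0.1206]
eef_rot: [-0.645, 0.764, -0.0, -0.0]
contact_force: [-0.9, 1.1, -1.3]
gripper_width: 0.0232
```

Run:
```python
from h import *
go([.5556,-.2162,.120],np.radians(-82))
c=cam("scene");cv2.imwrite("pics/s10.png",cv2.resize(c["pixels"][130:230,240:360,::-1],None,fx=6,fy=6,interpolation=cv2.INTER_CUBIC))
```

```text
t 10.97 tcp [ 0.5551 -0.216   0.1206] yaw -1.7387 q6 1.273 w 0.0232 F [-0.9  1.1 -1.3] T [0.15 0.13 0.19]
linear [ 0.0004 -0.0013  0.0015] rot [-0.0003 -0.0003 -0.1958] dist 0.001 ang 17.6
```

View pics/s10.png

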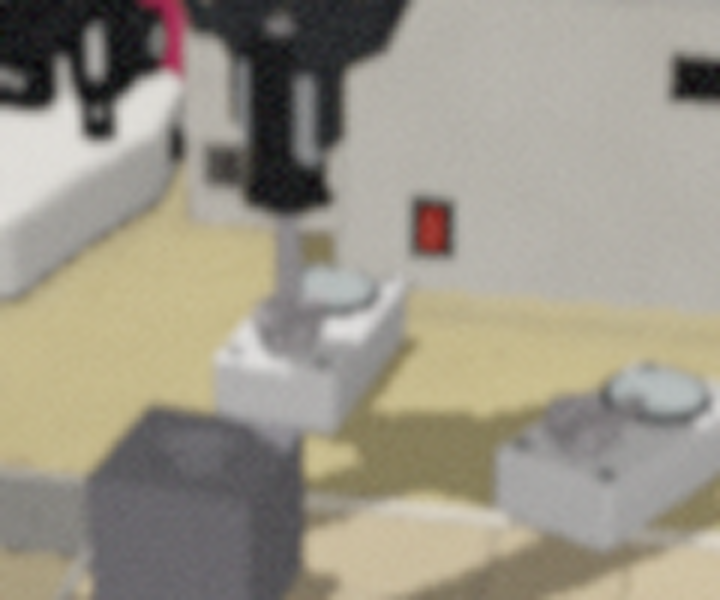

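Torque jumped to 0.19 N m. One more small step to confirm this is the stop.

drive_tool(linear=[[0,0,0],[0,0,0],[0,0,0]], rot=[[0,0,0.02],[0,0,0.03],[0,0,0.03]], claw=[1,1,1])

```text
time: 11.4
tcp_pos: [0.5551, -0.216, 0.1206]
eef_rot: [-0.627, 0.779, -0.0, -0.0]
contact_force: [-0.5, 0.5, -1.5]
gripper_width: 0.0234
```

Run:
```python
from h import *
go([.5556,-.2162,.16],np.radians(-82))
```

```text
t 11.40 tcp [ 0.5551 -0.216   0.1206] yaw -1.7855 q6 1.320 w 0.0234 F [-0.5  0.5 -1.5] T [0.05 0.17 0.2 ]
linear [ 0.0004 -0.0013 -0.0986] rot [-0.0003 -0.0004 -0.2256] dist 0.039 ang 20.3
```

Torque is flat at 0.2 N m, well above the 0.05 the screw needs, so it is on the stop. I'll back the blade into the middle of its play and lift out to check.

drive_tool(linear=[[0,0,0],[0,0,0],[0,0,0],[0,0,-0.04],[0,0,-0.08],[0,0,-0.14],[0,0,-0.17],[0,0,-0.17]], rot=[[0,0,-0.06],[0,0,-0.13],[0,0,-0.13],[0,0,-0.13],[0,0,-0.13],[0,0,-0.13],[0,0,-0.13],[0,0,-0.13]], claw=[1,1,1,1,1,1,1,1])

```text
time: 12.4
tcp_pos: [0.5559, -0.2163, 0.1907]
eef_rot: [-0.703, 0.711, -0.002, 0.001]
contact_force: [0.7, 0.9, -1.9]
gripper_width: 0.0228
```

Run:
```python
from h import *
go([.48,-.24,.19],np.radians(-90))
c=cam("scene");cv2.imwrite("pics/s11.png",cv2.resize(c["pixels"][130:230,240:360,::-1],None,fx=6,fy=6,interpolation=cv2.INTER_CUBIC))
```

```text
t 12.40 tcp [ 0.5559 -0.2163  0.1907] yaw -1.5817 q6 1.116 w 0.0228 F [ 0.7  0.9 -1.9] T [-0.04  0.03  0.03]
linear [0.0612 0.1891 0.0013] rot [-0.0025 -0.0015 -0.0069] dist 0.080 ang 0.7
```

View pics/s11.png

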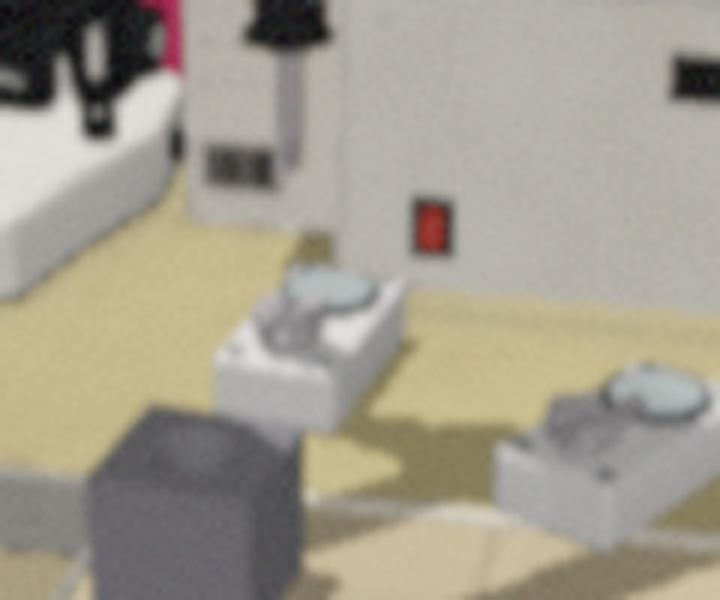

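The tongue now reaches the lens at crop (312,300). I'll back off to measure its yaw from the wrist camera.

drive_tool(linear=[[0.03,0.1,0],[0.06,0.19,0],[0.06,0.19,0],[0.06,0.19,0]], rot=[[0,0,0],[0,0,0],[0,0,0],[0,0,0]], claw=[1,1,1,1])

```text
time: 12.95
tcp_pos: [0.4792, -0.239, 0.1885]
eef_rot: [-0.703, 0.711, -0.001, 0.0]
contact_force: [-0.7, 0.6, -0.9]
gripper_width: 0.0233
```

Run:
```python
from h import *
import pickle
go([.399,-.259,.19],np.radians(-103))
c=cam("wrist");pickle.dump(c,open("w7.pkl","wb"));cv2.imwrite("pics/w7.png",c["pixels"][:,:,::-1])
u,v=proj(c,[.57,-.215,.048]);print(u,v)
u0,v0=int(u)-60,max(int(v)-60,0)
a=cv2.resize(c["pixels"][v0:v0+120,u0:u0+120,::-1],None,fx=5,fy=5,interpolation=cv2.INTER_CUBIC)
cv2.imwrite("pics/w7c.png",a[:600,:800]);print(u0,v0)
```

```text
t 12.95 tcp [ 0.4792 -0.239   0.1885] yaw -1.5819 q6 1.013 w 0.0233 F [-0.7  0.6 -0.9] T [ 0.01 -0.01  0.04]
linear [ 0.0523  0.1999 -0.0041] rot [-8.000e-04 -1.000e-04  1.374e-01] dist 0.083 ang 12.4
252.5400328307982 88.4950218222687
192 28
```

View pics/w7.png

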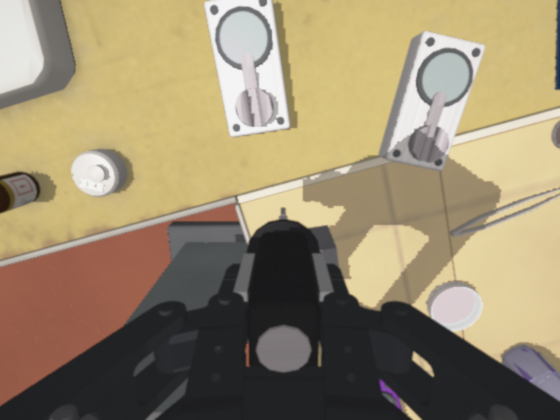

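View pics/w7c.png

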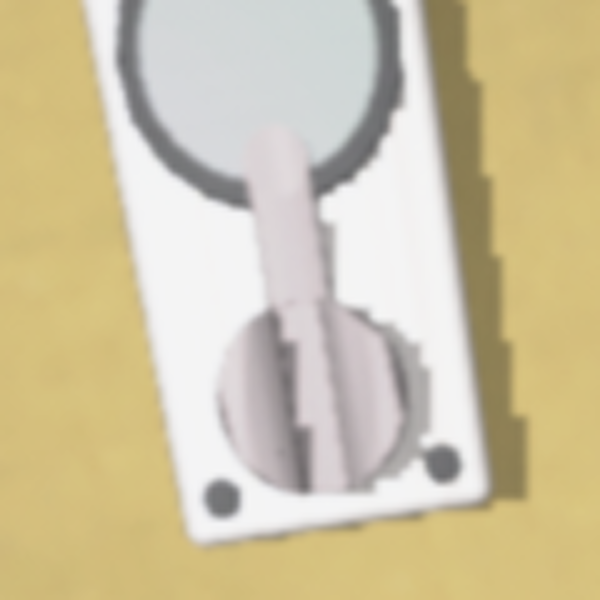

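Run:
```python
from h import *
import pickle
c=pickle.load(open("w7.pkl","rb"))
f=lambda x,y,z:onz(c,192+x/5-.4,28+y/5-.4,z)
ang=lambda d:np.degrees(np.arctan2(d[1],d[0]))
sc=f(313,397,.048);tip=f(277,155,.04)
print("screw",sc.round(4),"tongue",ang(tip-sc),ang(f(277,155,.039)-f(330,490,.039)),"strip",ang(f(305,300,.039)-f(330,490,.039)),"tongue edges",ang(f(247,180,.04)-f(268,300,.04)),ang(f(308,165,.04)-f(328,295,.04)))
print("slot edge R",ang(f(332,305,.048)-f(350,485,.048)))
print("block edges",ang(f(82,0,.03)-f(190,540,.03)),ang(f(412,0,.03)-f(488,490,.03)))
print("holes edge",ang(f(222,498,.03)-f(443,463,.03))-90)
# locked mount reference
import numpy as np
a=cv2.resize(c["pixels"][20:180,370:500,::-1],None,fx=3.7,fy=3.7,interpolation=cv2.INTER_CUBIC)
cv2.imwrite("pics/w7r.png",a)
```

```text
screw [ 0.5556 -0.2158  0.048 ] tongue 7.745178888120397 7.341328427698669 strip 5.792381266490203 tongue edges 8.027464851838909 7.366875144228051
slot edge R 4.1498710465615485
block edges 8.269819896510048 8.727265677970252
holes edge 8.01836463867788
```

View pics/w7r.png

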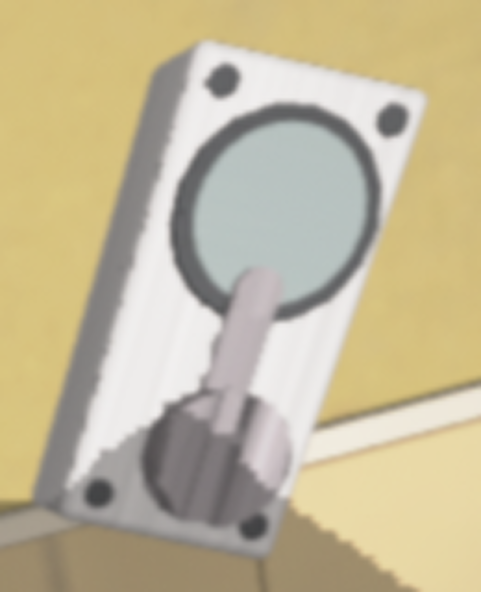

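The tongue is at 7.6° and the block at 8.4°, equal within measuring error, and its tip lies over the lens. The screw is on its stop. Back to the stand.

drive_tool(linear=[[0.015,0.06,-0.02],[0.03,0.12,-0.02],[0.045,0.17,-0.02],[0.052,0.2,-0.02],[0.052,0.2,-0.02],[0.052,0.2,-0.02]], rot=[[0,0,0.05],[0,0,0.1],[0,0,0.137],[0,0,0.137],[0,0,0.137],[0,0,0.137]], claw=[1,1,1,1,1,1])

```text
time: 13.75
tcp_pos: [0.3997, -0.2588, 0.1964]
eef_rot: [-0.623, 0.782, -0.001, 0.001]
contact_force: [0.9, 0.1, -0.6]
gripper_width: 0.0233
```

Run:
```python
from h import *
c=cam("wrist");cv2.imwrite("pics/w8.png",cv2.resize(c["pixels"][120:270,210:360,::-1],None,fx=4,fy=4,interpolation=cv2.INTER_CUBIC))
print("hole",proj(c,[.3993,-.259,.062]),proj(c,[.3993,-.259,.0]))
for z in(.06,.062): print([onz(c,u,v,z).round(4) for u,v in [(284,195),(284,197)]])
s=cam("scene");cv2.imwrite("pics/s12.png",cv2.resize(s["pixels"][100:250,200:350,::-1],None,fx=4,fy=4,interpolation=cv2.INTER_CUBIC))
go([.3995,-.2592,.0844],np.radians(-103))
```

```text
hole [283.37787782 198.13255959] [283.34190999 183.22259055]
[array([ 0.4015, -0.2601,  0.06  ]), array([ 0.3997, -0.2597,  0.06  ])]
[array([ 0.4019, -0.2602,  0.062 ]), array([ 0.4002, -0.2598,  0.062 ])]
t 13.85 tcp [ 0.3998 -0.2587  0.1964] yaw -1.7957 q6 1.102 w 0.0231 F [ 0.7 -0.1 -1.5] T [ 0.    0.03 -0.  ]
linear [0.0013 0.0009 0.28  ] rot [-0.001   0.0001  0.0013] dist 0.112 ang 0.1
```

View pics/w8.png

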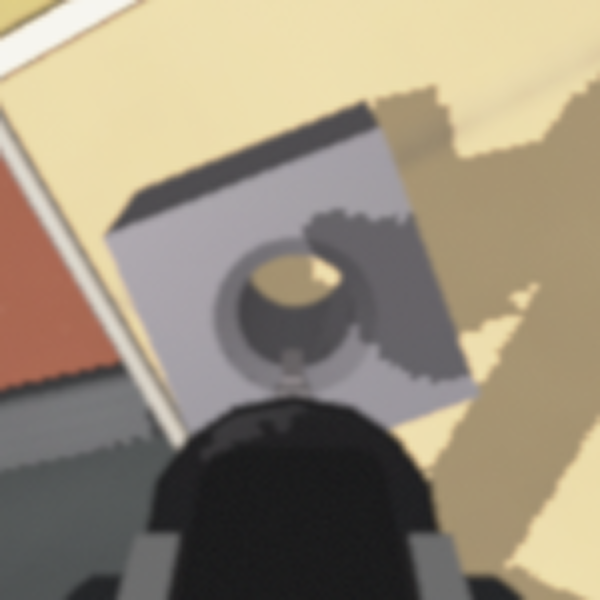

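View pics/s12.png

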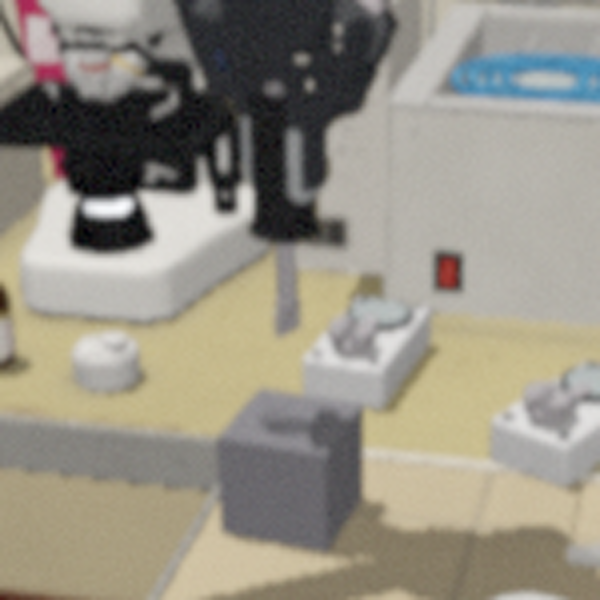

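The hole is centred at (283.4,198.1), on the prediction. The blade hangs centred above it and the driver is vertical. Lower it in.

drive_tool(linear=[[0.001,0.001,0.05],[0.001,0.001,0.1],[0.001,0.001,0.15],[0.001,0.001,0.2],[0.001,0.001,0.24],[0.001,0.001,0.265],[0.001,0.001,0.278],[0.001,0.001,0.278]], rot=[[0,0,0],[0,0,0],[0,0,0],[0,0,0],[0,0,0],[0,0,0],[0,0,0],[0,0,0]], claw=[1,1,1,1,1,1,1,1])

```text
time: 14.85
tcp_pos: [0.3997, -0.2592, 0.0854]
eef_rot: [-0.623, 0.782, -0.001, 0.001]
contact_force: [0.2, 0.7, -0.8]
gripper_width: 0.0234
```

Run:
```python
from h import *
go([.3995,-.2592,.0844],np.radians(-103))
s=cam("scene");cv2.imwrite("pics/s13.png",cv2.resize(s["pixels"][140:260,210:350,::-1],None,fx=5,fy=5,interpolation=cv2.INTER_CUBIC))
```

```text
t 14.85 tcp [ 0.3997 -0.2592  0.0854] yaw -1.7956 q6 1.100 w 0.0234 F [ 0.2  0.7 -0.8] T [-0.01  0.03  0.07]
linear [0.0001 0.0005 0.0025] rot [-0.0013 -0.      0.0013] dist 0.001 ang 0.2
```

View pics/s13.png

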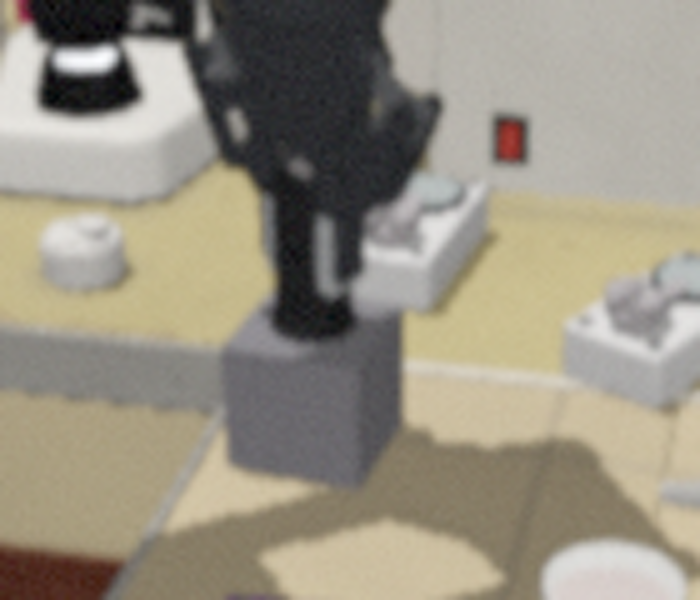

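The collar is about 1 mm above the stand with no load. Lower by that last millimetre, then open.

drive_tool(linear=[[0,0,0.003],[0,0,0.003],[0,0,0.003],[0,0,0.003],[0,0,0.003],[0,0,0.003],[0,0,0.003],[0,0,0.003]], rot=[[0,0,0],[0,0,0],[0,0,0],[0,0,0],[0,0,0],[0,0,0],[0,0,0],[0,0,0]], claw=[1,1,0.6,0.3,0,0,0,0])

```text
time: 15.9
tcp_pos: [0.3998, -0.2593, 0.0845]
eef_rot: [-0.623, 0.782, -0.001, 0.001]
contact_force: [-0.3, -0.1, -0.8]
gripper_width: 0.0852
```

Run:
```python
from h import *
go([.3995,-.2592,.24],np.radians(-103))
```

```text
t 15.90 tcp [ 0.3998 -0.2593  0.0845] yaw -1.7957 q6 1.101 w 0.0852 F [-0.3 -0.1 -0.8] T [-0.   -0.02  0.02]
linear [ 0.000e+00 -2.000e-04 -3.888e-01] rot [-0.0015 -0.0002  0.0013] dist 0.156 ang 0.2
```

drive_tool(linear=[[0,0,-0.05],[0,0,-0.15],[0,0,-0.25],[0,0,-0.35],[0,0.1,-0.39],[0,0.2,-0.39],[0,0.2,-0.39],[0,0.2,-0.39]], rot=[[0,0,0],[0,0,0],[0,0,0],[0,0,0],[0,0,0],[0,0,0],[0,0,0],[0,0,0]], claw=[0,0,0,0,0,0,0,0])

```text
time: 16.9
tcp_pos: [0.3218, -0.2415, 0.2403]
eef_rot: [-0.623, 0.782, -0.001, 0.001]
contact_force: [-0.2, 0.9, 0.2]
gripper_width: 0.0851
```

Run:
```python
from h import *
go([.3995,-.2592,.24],np.radians(-103))
c=cam("wrist");cv2.imwrite("pics/w9.png",c["pixels"][:,:,::-1])
print("cap expected",proj(c,[.3993,-.259,.139]))
s=cam("scene");cv2.imwrite("pics/s14.png",cv2.resize(s["pixels"][130:250,210:350,::-1],None,fx=5,fy=5,interpolation=cv2.INTER_CUBIC))
```

```text
t 16.90 tcp [ 0.3218 -0.2415  0.2403] yaw -1.7958 q6 1.010 w 0.0851 F [-0.2  0.9  0.2] T [ 0.03 -0.01 -0.04]
linear [-1.000e-04 -1.993e-01  1.500e-03] rot [-0.0021 -0.0003  0.0012] dist 0.080 ang 0.2
cap expected [282.59895868 101.75916261]
```

View pics/w9.png

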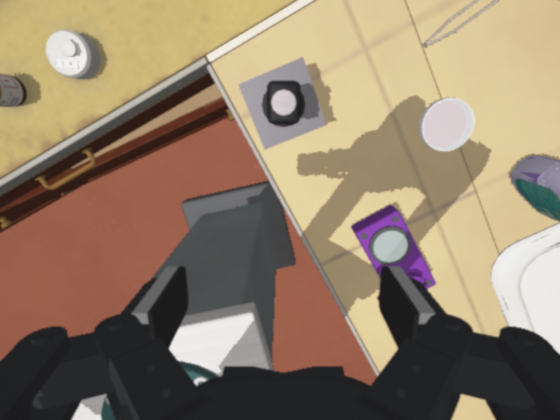

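View pics/s14.png

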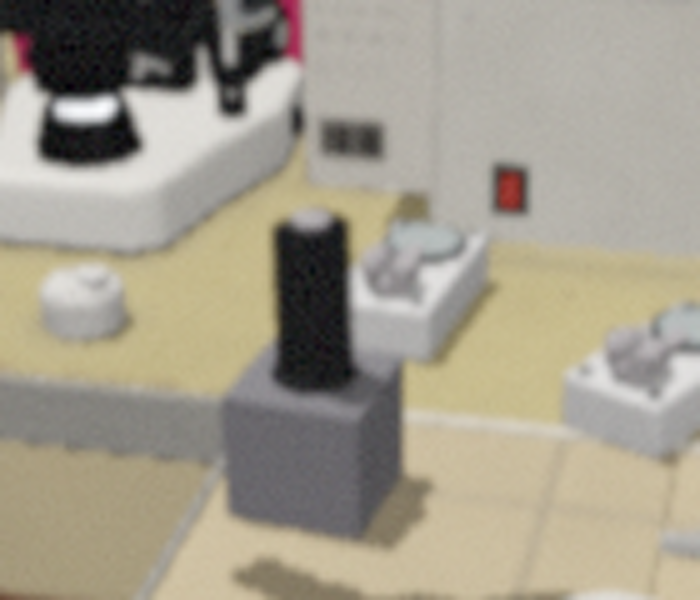

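The driver stands upright in its stand, with the collar on the top. Its cap at (284,102) is within about 1.5 px of the expected (282.6,101.8). The gripper is clear, so I hand the job in.

Run:
```python
from workcell import bot
print(max(abs(v) for v in bot.observe()["qvel"]))
print(bot.close_job())
```

```text
0.008527124119394103
the job is handed in; nothing more can be done
None
```

The open screw on the left silver mount is turned clockwise to its stop, and the driver is back upright in its stand. I handed the job in at about 17 s of the 67 s allowed.

- **Turning the screw:** The blade went about 8 mm into the slot with no contact force and stayed at that depth through the whole turn. The torque held at about 0.04–0.06 N m while the screw turned. It then rose to 0.2 N m at the stop.
- **Tongue position:** After lifting out, the wrist view put the tongue at 7.6° and the block at about 8.4°, with the tongue's tip over the lens. Two rougher edge readings of the slot itself gave 4–6°; I trusted the longer tongue edges instead.
- **Possible slip in the grip:** In the last small step the torque stayed flat at 0.2 N m while the gripper still turned about 3°. The handle may have slipped slightly in the jaws there. The screw was already on its stop.
- **Driver in its stand:** The last pictures show it vertical with its collar on the stand and its cap within about 1.5 px of the expected spot. The gripper is open and clear, and I did not touch the purple look-alike or the locked mount.

The top camera placed the screw about 3–4 mm away from the wrist camera's reading. I used the wrist camera, whose views agreed within about 1.5 mm.

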